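# Get the brass fitting from behind the tins

### The arm

A 6-joint arm with a two-finger parallel gripper is mounted at the origin on the work surface. World frame = base frame: x ahead of the robot, y to its left, z up, the work surface at z = 0. Lengths are in m, angles in rad, forces in N, time in s.
With the tool pointing down it reaches from about 0.35 to 0.775 m from the base axis. Payload 5.5 kg.
Tool frame: the origin (TCP) lies where the fingers leave the gripper's body, on its centre line; the fingertips stand env.tip_reach ahead of it and the grasp point (between the pads) lies 54 mm ahead of it (env.tip_reach is the distance from the TCP to the fingertips, in m); z points along the fingers, y is the line along which they close (so a half turn about z gives the same grasp; the last joint's range is limited). The gripper opens to 85 mm and grips with 20 to 120 N. Pads are 22 mm wide; open, the fingers measure 114 mm over their backs; the gripper's body (76 mm by 85 mm) begins 54 mm behind the grasp point. The pads swing forward as they close: fully open they stand 13 mm farther back than shut.
Start: joints at [1.168, 0.313, 0.046, 1.304, 0, 1.431], TCP at [0.149, 0.555, 0.304] pointing down, gripper open.
Joint ranges: [-2.76, 2.76], [-0.86, 1.69], [-1.03, 1.26], [-2.2, 2.34], [-1.47, 1.5], [-3.14, 3.14]. Speed limits (rad/s): [2.57, 2.57, 3.14, 3.14, 3.14, 3.14].

### API

Orientations are given as a unit quaternion [w, x, y, z].
In Python, from workcell import status, optics, hand_in, env gives the robot as it stands.
- The arm moves only by the shell command python3 -m handwheel 'ROWS' [FORCE]. ROWS is a JSON object whose one key "deltas" holds a list of rows, each a list of 5 numbers: the opening, from -1 (shut) to 1 (fully open), then the shift along the tool's x, y, z in units of 40 mm (1.0 is 40 mm), then the turn about the tool's z in units of 10 degrees (1.0 is 10 degrees). In form: {"deltas": [[jaw, x, y, z, roll], ...]}. A call has 1 to 20 rows; each row shifts and turns the commanded pose from where the row before left it, along the tool's axes as they then stand; what a row does not reach is not made up. A row lasts 1/8 s, in which the tool goes at most 62.5 mm and 10.7 degrees, less where a joint would pass 70% of its speed; a pose out of reach is approached as far as the arm can. A call is refused whole if a number of a shift passes 1 or a number of a turn 1, either way. A call with a gripper value outside its range is refused whole. The fingers move at their own pace and stop on an object; FORCE is the grip in N (left out, the last holds). Time passes only in rows, so rows that do not move let the fingers close. It gives the time, the measured TCP pose, the force, the opening and the grip force at its end, in the units of the state.
- status.get_state(): the state, without advancing time (a new reading comes with each control period).
- optics.read_camera(name): name is "scene" or "top" or "wrist"; returns a dict with "frame" (480x640x3 uint8, red, green, blue), "depth" (480x640 float32, m along the optical axis (not along the pixel's ray), 0 where there is no reading), "vfov" (degrees; the focal length in pixels is half the picture's height over the tangent of half this angle, whatever the lens; pixels are square), "cx", "cy" (the principal point, pixels), "k1" (the pictures are not rectified: a ray, as slopes to the right and down, at radius r is drawn at 1 + k1 r^2 times it, then the intrinsics apply), "origin" and "attitude" of the camera in the world. Camera axes: x right, y down, z forward; pixel columns grow to the right and rows downward; lengths in m; the calibration is good to about 2 mm. A picture is of the moment at which its call begins.
- hand_in(): hands the job in; it is judged then, once.
The state is a dict: "clock": time; "joint_pos": joint angles; "qvel": joint speeds; "tau": joint torques, N m; "tcp_pos": TCP position; "orientation": TCP orientation; "wrist_force": force on the tool from outside, world axes, zero at the start; "ft_torque": the same for the moment, N m; "finger_gap": finger opening in m; "grip_force": force on a finger pad.
Only numpy, scipy, OpenCV 4.12 (cv2) and the standard library are available. Lean on these libraries where they do the work, as an engineer would, in place of code of your own. Each camera call takes 0.05 s, during which the arm holds its last target. There are 200 camera calls.

### The job

In the blue bay three tins stand in front of a brass pipe fitting: first take all three tins out and stand them on the black rubber mat, then fetch the fitting and stand it upright and let go on the black disc in the middle of the yellow tray while the tins are still on the mat. After that put every tin back upright in the bay, centred on the spot that has the colour of its lid, never letting a tin tip over.

Things in the scene. Friction and masses are not known exactly. Their poses are not given: they have to be found in the camera images.
- bay: blue steel stock bay, fixed, 190 (x) x 240 (y) mm, open on top. Floor, walls 4 mm thick; back (+x) and side walls 36 mm high, front (-x) lip 16 mm. Origin: centre of its underside, on the bench. Tins stand in an arc round the front and sides of the fitting, axes 58 mm from its axis, 62 mm from each other; fingers closing along the bay's x axis clear the other tins
- fitting: brass hexagonal pipe fitting standing upright in the bay behind the tins, 44 mm high, 200 g: round foot 34 mm diameter up to 12 mm, hexagon 36 mm over corners, 31 over flats (flats face its own +y and -y) from 12 to 34 mm, round neck 26 mm diameter to 44 mm. Origin: centre of its underside, z up
- tray: yellow open tray, fixed, 150 x 150 mm, walls 4 mm thick and 40 mm high, floor 4 mm thick, with a flat black disc 56 mm in diameter, 2 mm thick, in the middle of the floor (its top 6 mm above the origin). Origin: centre of its underside, on the bench
- mat: black rubber mat lying on the bench, fixed, 260 (its x) x 130 (its y) x 4 mm. Origin: centre of its underside, on the bench; its top is 4 mm above. Empty at the start, to one side of the bay; the tray is on the other side
- tin_red: closed round metal tin with a red lid, 120 mm high, 250 g more or less: body 46 mm diameter, lid 48 mm diameter from 88 mm up to the flat top at 120 mm. Stands upright on the red spot at the start. Origin: centre of its underside, z up
- spot_red: red flat disc fixed to the bay's floor, 60 mm diameter, 2 mm thick; the home of the tin with the red lid. Origin: centre of its underside, so its top is 2 mm above (6 mm above the bench)
- tin_green: closed round metal tin with a green lid, 120 mm high, 250 g more or less: body 46 mm diameter, lid 48 mm diameter from 88 mm up to the flat top at 120 mm. Stands upright on the green spot at the start. Origin: centre of its underside, z up
- spot_green: green flat disc fixed to the bay's floor, 60 mm diameter, 2 mm thick; the home of the tin with the green lid. Origin: centre of its underside, so its top is 2 mm above (6 mm above the bench)
- tin_white: closed round metal tin with a white lid, 120 mm high, 250 g more or less: body 46 mm diameter, lid 48 mm diameter from 88 mm up to the flat top at 120 mm. Stands upright on the white spot at the start. Origin: centre of its underside, z up
- spot_white: white flat disc fixed to the bay's floor, 60 mm diameter, 2 mm thick; the home of the tin with the white lid. Origin: centre of its underside, so its top is 2 mm above (6 mm above the bench)
Not all that is in view belongs to the job. Several things have the shape of the spot_green; the one meant has the colours described above.

How it is judged:
By the outcome, as a careful person would: the job done as asked, in the order asked, and still so for the second after the job is handed in, with the robot touching nothing.
It also fails if it takes over 147 s, if anything falls off the work surface, if the arm or the gripper's body presses on something with over 40 N, if the wrist force passes 120 N, or if a joint passes its speed limit or range.

## Working session

There is one attempt and no reset: what is moved stays moved. The work goes in short steps, Python scripts to look and compute and a shell command to move; the robot and the scene stay as the last step left them, time stands still between calls to the robot, and variables do not carry over. Pictures are saved under pics/ and viewed, at most 14 in all, crops included, and the job is handed in when it is done.

```bash
ls; mkdir -p pics; cat > h.py <<'E'
import numpy as np, cv2
from workcell import status, optics, env
from scipy.spatial.transform import Rotation as R
def cam(n):
    c=optics.read_camera(n); f=240/np.tan(np.radians(c['vfov'])/2)
    K=np.array([[f,0,c['cx']],[0,f,c['cy']],[0,0,1]]); c['K']=K
    q=np.array(c['attitude'],float)
    c['Rm']=q if q.shape==(3,3) else R.from_quat(q[[1,2,3,0]]).as_matrix()
    v,u=np.mgrid[0:480,0:640]
    p=np.stack([u,v],-1).reshape(-1,1,2).astype(float)
    s=cv2.undistortPoints(p,K,np.array([c['k1'],0,0,0,0]),None,None,None,).reshape(480,640,2)
    d=c['depth']; P=np.dstack([s*d[...,None],d])
    c['P']=P@c['Rm'].T+np.array(c['origin']); c['P'][d==0]=np.nan
    return c
def save(n,img): cv2.imwrite(n,cv2.cvtColor(np.ascontiguousarray(img),cv2.COLOR_RGB2BGR))
E
python3 - <<'E'
from h import *
s=status.get_state(); print({k:np.round(v,4).tolist() for k,v in s.items()}, env.tip_reach)
for n in("top","scene"):
    c=cam(n); save(f'pics/{n}1.png',c['frame']); print(n,c['origin'],c['attitude'],c['vfov'],c['k1'])
    np.savez(f'{n}1.npz',P=c['P'],f=c['frame'])
E
```

```text
pics
{'clock': 0.0, 'joint_pos': [1.1684, 0.314, 0.045, 1.3036, 0.0, 1.4312], 'qvel': [-0.0005, -0.0003, -0.0003, -0.0001, -0.0009, 0.0012], 'tau': [0.0004, -48.0631, 29.853, 0.0198, 0.0, 0.0], 'tcp_pos': [0.1492, 0.5549, 0.303], 'orientation': [-0.0002, 0.131, 0.9914, -0.0009], 'wrist_force': [0.5557, -0.0777, 0.4016], 'ft_torque': [0.0073, 0.0294, 0.0203], 'grip_force': 0.0, 'finger_gap': 0.0853} 0.0726
top [0.4848985  0.00966645 0.82814849] [-0.02112698  0.70737184 -0.70581918  0.03159145] 53.15911231627005 -0.044961223583118506
scene [1.43588433 0.0350942  0.73069186] [-0.3087682   0.62219182  0.64508698 -0.31843732] 47.55317343497756 -0.09025921384759523
```

View pics/top1.png

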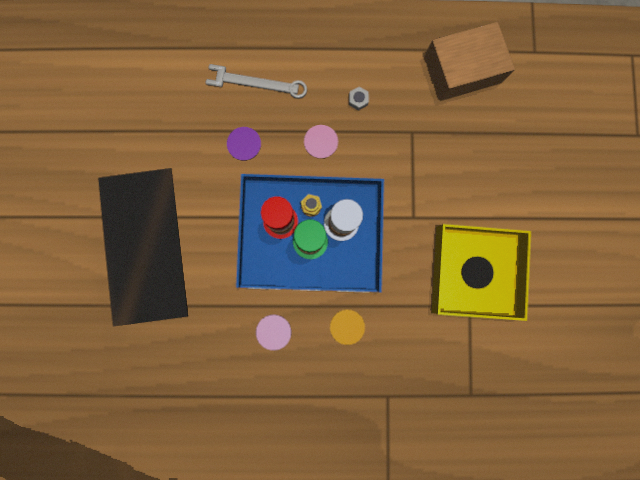

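View pics/scene1.png

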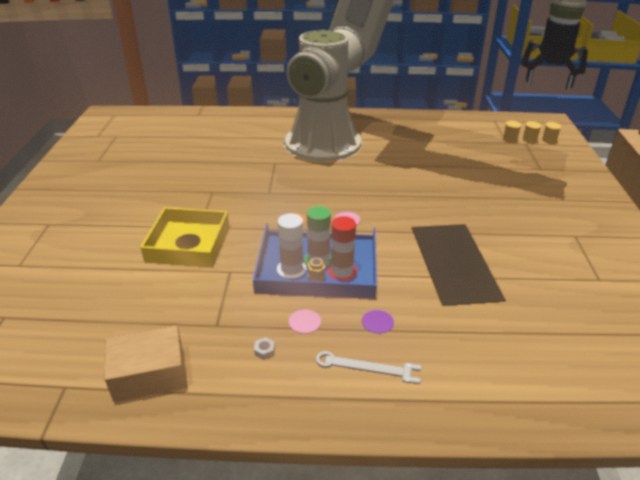

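In the top view up is +x and left is +y. Red lid is at (278,212), green at (310,236), white at (346,215), and the fitting behind them at (311,204). The mat is at (143,247), the tray disc at (477,272). Look-alikes for the fitting: steel nut (359,97). Look-alikes for the green spot: purple (244,144), pink (321,141), pink (273,332) and orange (347,327) discs, all outside the bay. I choose the brass fitting in the bay and the spots under the tins.

```bash
python3 - <<'E'
from h import *
d=np.load('top1.npz');P=d['P'];f=d['f']; hsv=cv2.cvtColor(f,cv2.COLOR_RGB2HSV)
H,S,V=[hsv[...,i].astype(int) for i in range(3)]
Z=P[...,2]
def circ(m,name):
    p=P[m]; z=np.median(p[:,2]); (c,r)=cv2.minEnclosingCircle(p[:,:2].astype(np.float32))
    print(name,m.sum(),'mean',np.round(p.mean(0),4),'z',round(z,4),'circ',np.round(c,4),round(r,4))
top=(Z>0.11)&(Z<0.14); box=np.zeros_like(top); box[170:300,230:390]=1
circ(top&box&((H<8)|(H>172))&(S>120),'red');circ(top&box&(H>40)&(H<80)&(S>100),'green');circ(top&box&(S<60),'white')
box2=np.zeros_like(top);box2[192:216,299:324]=1
circ(box2&(Z>.043)&(Z<.06),'fitting top')
b3=np.zeros_like(top);b3[225:320,430:535]=1
circ(b3&(V<60)&(Z<0.012),'disc')
def rect(m,name):
    m=cv2.morphologyEx(m.astype(np.uint8),cv2.MORPH_OPEN,np.ones((3,3)))>0
    r=cv2.minAreaRect(P[m][:,:2].astype(np.float32)); print(name,r,np.median(Z[m]))
b4=np.zeros_like(top);b4[160:335,90:195]=1
rect(b4&(V<70)&(Z<.02)&(S<110),'mat')
rect(b3&(Z>0.03)&(Z<.045),'tray rim')
b5=np.zeros_like(top);b5[165:300,228:392]=1
rect(b5&(H>100)&(H<125)&(S>120),'bay')
rect(b5&(H>100)&(H<125)&(S>120)&(Z>.03),'bay high')
c=f[165:300,225:395]; save('pics/crop1.png',cv2.resize(c,None,fx=4,fy=4,interpolation=cv2.INTER_CUBIC))
E
```

```text
red 820 mean [0.5795 0.0542 0.1251] z 0.1253 circ [0.5805 0.0544] 0.0242
green 811 mean [0.5458 0.0062 0.1252] z 0.1253 circ [0.546  0.0062] 0.0239
white 824 mean [ 0.5757 -0.0473  0.1249] z 0.1251 circ [ 0.5764 -0.0478] 0.0241
fitting top 180 mean [0.6053 0.0034 0.0474] z 0.0476 circ [0.6054 0.0032] 0.0129
disc 771 mean [ 0.4932 -0.2842  0.0051] z 0.0051 circ [ 0.4715 -0.2782] 0.0824
mat ((0.5372666716575623, 0.2946549952030182), (0.2589262127876282, 0.13056117296218872), 7.765958309173584) 0.003585775713737638
tray rim ((0.4936372637748718, -0.28487128019332886), (0.15122930705547333, 0.1501523107290268), 86.04814147949219) 0.038470707440311
bay ((0.5682227611541748, 0.00661797821521759), (0.2324114292860031, 0.18717321753501892), 84.02832794189453) nan
bay high ((0.5633532404899597, 0.0039401426911354065), (0.2391005903482437, 0.1819169670343399), 88.0409927368164) 0.0350067674917629
```

View pics/crop1.png

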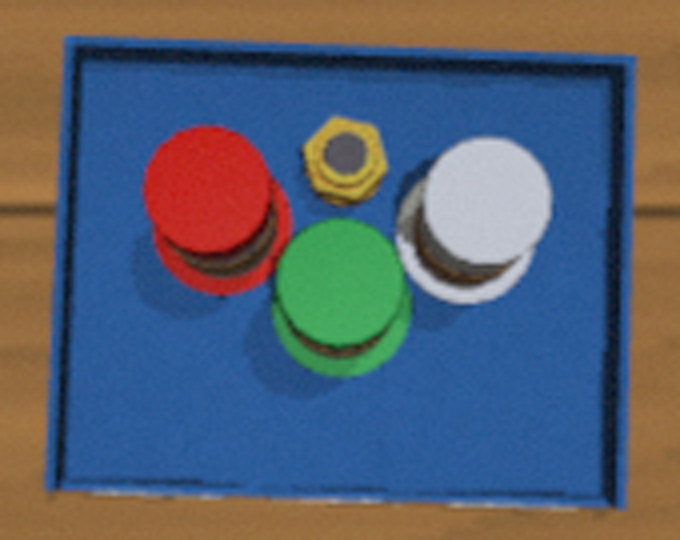

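The crop confirms the brass hexagonal fitting behind the tins, each tin on the spot of its own colour. Sizes and heights agree with the description. Next I turn the tool so that it closes along the bay's x axis (yaw -2°).

```bash
cat >> h.py <<'E'
def go(x,y,z,yaw=None):
    "units of tool x,y,z (40mm) from here to x,y,z; roll units so that tool y points at yaw deg"
    s=status.get_state(); q=np.array(s['orientation']); M=R.from_quat(q[[1,2,3,0]]).as_matrix()
    d=M.T@(np.array([x,y,z])-s['tcp_pos'])/.04
    yw=np.degrees(np.arctan2(M[1,1],M[0,1]))
    print('t',round(s['clock'],2),'tcp',np.round(s['tcp_pos'],4),'yaw %.2f'%yw,'tilt',np.round(M[:2,2],4),'gap %.4f grip %.1f'%(s['finger_gap'],s['grip_force']),'F',np.round(s['wrist_force'],1))
    print('  delta units',np.round(d,3), '' if yaw is None else 'roll %.3f'%((yw-yaw)/10))
E
python3 -m handwheel '{"deltas":[[1,0,0,0,1],[1,0,0,0,1],[1,0,0,0,1],[1,0,0,0,1],[1,0,0,0,1],[1,0,0,0,1],[1,0,0,0,1],[1,0,0,0,0.7],[1,0,0,0,0]]}' 60
python3 -c "
from h import *
go(.5803,.0543,.25,-2); print(status.get_state()['joint_pos'])"
```

```text
clock: 1.23
tcp_pos: [0.1493, 0.5551, 0.3034]
orientation: [0.0, 0.719, 0.695, -0.0]
wrist_force: [0.3, 0.4, 0.4]
finger_gap: 0.0855
grip_force: 0.0
t 1.23 tcp [0.1493 0.5551 0.3034] yaw -1.98 tilt [-0.0004 -0.0009] gap 0.0855 grip 0.0 F [0.3 0.4 0.4]
  delta units [-12.138  11.201   1.343] roll 0.002
[1.16837960e+00 3.13627684e-01 4.55094479e-02 1.30361312e+00
 2.27706049e-07 2.77375347e+00]
```

```bash
python3 -m handwheel '{"deltas":[[1,-0.4,0.37,0.04,0],[1,-0.81,0.75,0.09,0],[1,-0.81,0.75,0.09,0],[1,-0.81,0.75,0.09,0],[1,-0.81,0.75,0.09,0],[1,-0.81,0.75,0.09,0],[1,-0.81,0.75,0.09,0],[1,-0.81,0.75,0.09,0],[1,-0.81,0.75,0.09,0],[1,-0.81,0.75,0.09,0],[1,-0.81,0.75,0.09,0],[1,-0.81,0.75,0.09,0],[1,-0.81,0.75,0.09,0],[1,-0.81,0.75,0.09,0],[1,-0.81,0.75,0.09,0],[1,-0.4,0.37,0.04,0],[1,0,0,0,0]]}'
python3 -c "
from h import *
go(.5803,.0543,.158,-2); c=cam('wrist'); save('pics/w1.png',c['frame'])
P=c['P'];f=c['frame'];hsv=cv2.cvtColor(f,cv2.COLOR_RGB2HSV).astype(int);H,S=hsv[...,0],hsv[...,1]
t=(P[...,2]>.115)&(P[...,2]<.135)
for n,m in dict(red=((H<8)|(H>172))&(S>120),green=(H>40)&(H<80)&(S>100),white=S<50).items():
  p=P[m&t]
  if len(p): print(n,len(p),p.mean(0).round(4),cv2.minEnclosingCircle(p[:,:2].astype(np.float32)))
"
```

```text
clock: 3.35
tcp_pos: [0.5814, 0.0524, 0.2498]
orientation: [-0.0, 0.72, 0.694, -0.0]
wrist_force: [0.1, -0.1, 0.1]
finger_gap: 0.0852
grip_force: 0.0
t 3.35 tcp [0.5814 0.0524 0.2498] yaw -2.15 tilt [-0.001   0.0002] gap 0.0852 grip 0.0 F [ 0.1 -0.1  0.1]
  delta units [ 0.047 -0.026  2.295] roll -0.015
red 5279 [0.5823 0.0573 0.126 ] ((0.5822564959526062, 0.05533342808485031), 0.023979751393198967)
green 4510 [0.5485 0.0088 0.1258] ((0.5473474264144897, 0.006029358133673668), 0.024832364171743393)
white 3943 [ 0.5785 -0.0444  0.1254] ((0.5774834156036377, -0.03500435873866081), 0.03723985329270363)
```

View pics/w1.png

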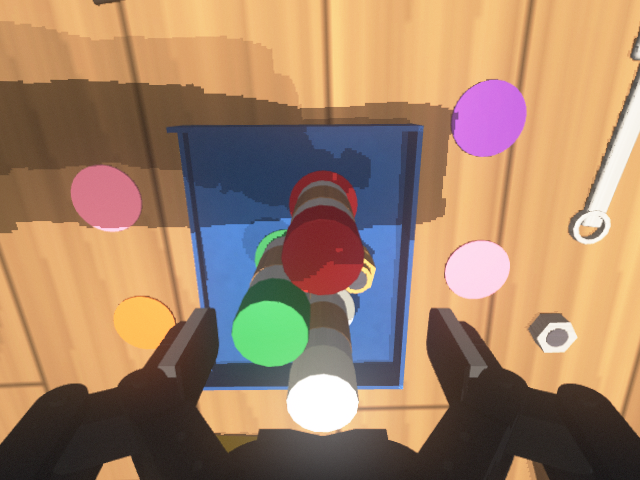

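Wrist view: the red lid at (323,250) lies between the fingers, green (270,322) and white (322,402) off to the side with the fingers clear. Descend and grip.

```bash
python3 -m handwheel '{"deltas":[[1,0.06,0,0.4,0],[1,0,0,0.6,0],[1,0,0,0.6,0],[1,0,0,0.4,0],[1,0,0,0.3,0],[1,0,0,0,0],[-1,0,0,0,0],[-1,0,0,0,0],[-1,0,0,0,0],[-1,0,0,0,0],[-1,0,0,0,0],[-1,0,0,0,0]]}' 60
python3 -c "
from h import *
go(.6249,.2814,.25,-2)"
```

```text
clock: 4.9
tcp_pos: [0.5819, 0.0562, 0.1594]
orientation: [0.001, 0.72, 0.694, 0.001]
wrist_force: [-1.0, 0.7, 6.4]
finger_gap: 0.0465
grip_force: 62.1
t 4.9 tcp [0.5819 0.0562 0.1594] yaw -2.06 tilt [0.0019 0.    ] gap 0.0465 grip 62.1 F [-1.   0.7  6.4]
  delta units [ 5.665  0.875 -2.262] roll -0.006
```

```bash
python3 -m handwheel '{"deltas":[[-1,0,0,-0.2,0],[-1,0,0,-0.5,0],[-1,0,0,-0.6,0],[-1,0,0,-0.5,0],[-1,0,0,-0.2,0],[-1,0.2,0.03,0,0],[-1,0.4,0.06,0,0],[-1,0.6,0.09,0,0],[-1,0.6,0.09,0,0],[-1,0.7,0.11,0,0],[-1,0.7,0.11,0,0],[-1,0.7,0.11,0,0],[-1,0.6,0.09,0,0],[-1,0.5,0.08,0,0],[-1,0.4,0.06,0,0],[-1,0.2,0.03,0,0],[-1,0,0,0,0]]}'
python3 -c "
from h import *
go(.6249,.2814,.1594,-2);c=cam('scene');save('pics/s2.png',c['frame'][150:330,200:540])"
```

```text
clock: 7.02
tcp_pos: [0.6238, 0.2792, 0.2381]
orientation: [0.0, 0.72, 0.694, -0.0]
wrist_force: [0.1, -0.8, -3.2]
finger_gap: 0.047
grip_force: 62.1
t 7.03 tcp [0.6238 0.2792 0.2381] yaw -2.03 tilt [-0.0002 -0.0002] gap 0.0470 grip 62.1 F [ 0.1 -0.8 -3.2]
  delta units [0.057 0.027 1.968] roll -0.003
```

View pics/s2.png

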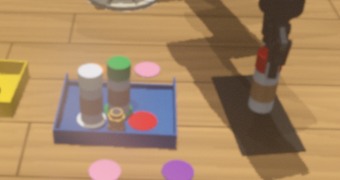

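The red tin hangs upright over the mat at crop (262,90), with the bay's other tins undisturbed. Lower it.

```bash
python3 -m handwheel '{"deltas":[[-1,0.05,0,0.3,0],[-1,0,0,0.5,0],[-1,0,0,0.5,0],[-1,0,0,0.35,0],[-1,0,0,0.15,0],[-1,0,0,0.08,0],[-1,0,0,0.04,0],[-1,0,0,0,0]]}'
python3 -c "
from h import *
go(.6249,.2814,.1575,-2)"
```

```text
clock: 8.07
tcp_pos: [0.6241, 0.281, 0.162]
orientation: [0.0, 0.72, 0.694, 0.0]
wrist_force: [0.8, 1.3, -3.0]
finger_gap: 0.0463
grip_force: 62.1
t 8.07 tcp [0.6241 0.281  0.162 ] yaw -2.05 tilt [0.0009 0.0003] gap 0.0463 grip 62.1 F [ 0.8  1.3 -3. ]
  delta units [0.011 0.019 0.114] roll -0.005
```

```bash
python3 -m handwheel '{"deltas":[[-1,0,0,0.06,0],[-1,0,0,0.03,0],[-1,0,0,0,0]]}'; python3 -m handwheel '{"deltas":[[-1,0,0,0.025,0],[-1,0,0,0,0]]}'
```

```text
clock: 8.45
tcp_pos: [0.6237, 0.2809, 0.1578]
orientation: [-0.0, 0.72, 0.694, -0.0]
wrist_force: [0.2, -0.7, -2.6]
finger_gap: 0.0469
grip_force: 62.1
clock: 8.7
tcp_pos: [0.6239, 0.281, 0.1575]
orientation: [0.0, 0.72, 0.694, 0.0]
wrist_force: [-1.7, -1.1, 0.4]
finger_gap: 0.0466
grip_force: 62.5
```

```bash
python3 -m handwheel '{"deltas":[[-1,0,0,0.02,0],[1,0,0,0,0],[1,0,0,0,0],[1,0,0,0,0],[1,0,0,0,0],[1,0,0,-0.3,0],[1,0,0,-0.6,0],[1,0,0,-0.7,0],[1,0,0,-0.6,0],[1,0,0,0,0]]}'
python3 -c "
from h import *
go(.547,.0065,.1594,-2)"
```

```text
clock: 9.95
tcp_pos: [0.6251, 0.2813, 0.2474]
orientation: [0.001, 0.72, 0.694, 0.003]
wrist_force: [0.6, 0.3, -0.0]
finger_gap: 0.0855
grip_force: 0.0
t 9.95 tcp [0.6251 0.2813 0.2474] yaw -2.05 tilt [0.0054 0.0018] gap 0.0855 grip 0.0 F [ 0.6  0.3 -0. ]
  delta units [-6.94  -1.717  2.178] roll -0.005
```

```bash
python3 -m handwheel '{"deltas":[[1,-0.4,-0.1,0,0],[1,-0.7,-0.17,0,0],[1,-0.8,-0.2,0,0],[1,-0.8,-0.2,0,0],[1,-0.8,-0.2,0,0],[1,-0.8,-0.2,0,0],[1,-0.8,-0.2,0,0],[1,-0.8,-0.2,0,0],[1,-0.6,-0.15,0,0],[1,-0.4,-0.1,0,0],[1,0,0,0,0],[1,0,0,0,0]]}'
python3 -c "
from h import *
go(.547,.0065,.1594,-2)"
```

```text
clock: 11.45
tcp_pos: [0.5451, 0.0079, 0.2438]
orientation: [-0.0, 0.72, 0.694, 0.0]
wrist_force: [-0.1, -0.0, 0.4]
finger_gap: 0.0851
grip_force: 0.0
t 11.45 tcp [0.5451 0.0079 0.2438] yaw -2.05 tilt [-0.0003  0.0005] gap 0.0851 grip 0.0 F [-0.1 -0.   0.4]
  delta units [-0.034  0.049  2.11 ] roll -0.005
```

```bash
python3 -m handwheel '{"deltas":[[1,-0.03,0.05,0.3,0],[1,0,0,0.5,0],[1,0,0,0.6,0],[1,0,0,0.4,0],[1,0,0,0.3,0],[1,0,0,0,0],[-1,0,0,0,0],[-1,0,0,0,0],[-1,0,0,0,0],[-1,0,0,0,0],[-1,0,0,0,0],[-1,0,0,0,0]]}' 60
python3 -m handwheel '{"deltas":[[-1,0,0,-0.2,0],[-1,0,0,-0.5,0],[-1,0,0,-0.6,0],[-1,0,0,-0.5,0],[-1,0,0,-0.2,0],[-1,0,0,0,0]]}'
python3 -c "
from h import *
go(.4565,.2584,.1594,-2)"
```

```text
clock: 12.95
tcp_pos: [0.5477, 0.0062, 0.1612]
orientation: [0.001, 0.72, 0.694, 0.001]
wrist_force: [-1.4, -0.8, 5.9]
finger_gap: 0.0464
grip_force: 62.4
clock: 13.7
tcp_pos: [0.5472, 0.0062, 0.2402]
orientation: [0.0, 0.72, 0.694, 0.0]
wrist_force: [-0.2, 0.9, -3.7]
finger_gap: 0.0465
grip_force: 62.2
t 13.7 tcp [0.5472 0.0062 0.2402] yaw -2.06 tilt [0.0004 0.0001] gap 0.0465 grip 62.2 F [-0.2  0.9 -3.7]
  delta units [ 6.218 -2.494  2.019] roll -0.006
```

```bash
python3 -m handwheel '{"deltas":[[-1,0.2,-0.08,0,0],[-1,0.4,-0.16,0,0],[-1,0.6,-0.24,0,0],[-1,0.7,-0.28,0,0],[-1,0.7,-0.28,0,0],[-1,0.7,-0.28,0,0],[-1,0.7,-0.28,0,0],[-1,0.7,-0.28,0,0],[-1,0.6,-0.24,0,0],[-1,0.5,-0.2,0,0],[-1,0.3,-0.12,0,0],[-1,0.12,-0.05,0,0],[-1,0,0,0.3,0],[-1,0,0,0.5,0],[-1,0,0,0.5,0],[-1,0,0,0.35,0],[-1,0,0,0.15,0],[-1,0,0,0.08,0],[-1,0,0,0,0]]}'
python3 -c "
from h import *
go(.4565,.2584,.159,-2)"
```

```text
clock: 16.08
tcp_pos: [0.4568, 0.2585, 0.1652]
orientation: [0.0, 0.72, 0.694, 0.0]
wrist_force: [0.0, 0.1, -2.5]
finger_gap: 0.0465
grip_force: 62.2
t 16.07 tcp [0.4568 0.2585 0.1652] yaw -2.06 tilt [0.0006 0.0002] gap 0.0465 grip 62.2 F [ 0.   0.1 -2.5]
  delta units [-0.003 -0.008  0.155] roll -0.006
```

```bash
python3 -m handwheel '{"deltas":[[-1,0,0,0.07,0],[-1,0,0,0.04,0],[-1,0,0,0.02,0],[-1,0,0,0,0]]}'; python3 -m handwheel '{"deltas":[[-1,0,0,0.025,0],[-1,0,0,0,0]]}'
```

```text
clock: 16.58
tcp_pos: [0.4565, 0.2585, 0.1597]
orientation: [-0.0, 0.72, 0.694, 0.0]
wrist_force: [-0.7, -0.7, -3.2]
finger_gap: 0.0464
grip_force: 62.2
clock: 16.82
tcp_pos: [0.4566, 0.2586, 0.1593]
orientation: [0.0, 0.72, 0.694, 0.0]
wrist_force: [-1.6, -0.7, 1.6]
finger_gap: 0.0465
grip_force: 62.7
```

```bash
python3 -m handwheel '{"deltas":[[1,0,0,0,0],[1,0,0,0,0],[1,0,0,0,0],[1,0,0,0,0],[1,0,0,-0.3,0],[1,0,0,-0.6,0],[1,0,0,-0.7,0],[1,0,0,-0.6,0],[1,0,0,0,0]]}'
python3 -c "
from h import *
go(.577,-.047,.1594,-2)"
```

```text
clock: 17.95
tcp_pos: [0.4578, 0.259, 0.2495]
orientation: [0.001, 0.72, 0.694, 0.002]
wrist_force: [-0.0, 0.2, 0.7]
finger_gap: 0.0852
grip_force: 0.0
t 17.95 tcp [0.4578 0.259  0.2495] yaw -2.06 tilt [0.0048 0.0019] gap 0.0852 grip 0.0 F [-0.   0.2  0.7]
  delta units [-7.543  3.241  2.251] roll -0.006
```

```bash
python3 -m handwheel '{"deltas":[[1,-0.4,0.17,0,0],[1,-0.7,0.3,0,0],[1,-0.8,0.34,0,0],[1,-0.8,0.34,0,0],[1,-0.8,0.34,0,0],[1,-0.8,0.34,0,0],[1,-0.8,0.35,0,0],[1,-0.8,0.35,0,0],[1,-0.8,0.35,0,0],[1,-0.5,0.21,0,0],[1,-0.34,0.15,0,0],[1,0,0,0,0],[1,0,0,0,0]]}'
python3 -c "
from h import *
go(.577,-.047,.1594,-2); c=cam('wrist')
P=c['P'];f=c['frame'];hsv=cv2.cvtColor(f,cv2.COLOR_RGB2HSV).astype(int);H,S=hsv[...,0],hsv[...,1]
t=(P[...,2]>.115)&(P[...,2]<.135)&(P[...,1]<0)
p=P[t&(S<60)];print(p.mean(0),cv2.minEnclosingCircle(p[:,:2].astype(np.float32)))"
```

```text
clock: 19.58
tcp_pos: [0.5748, -0.0468, 0.2466]
orientation: [-0.0, 0.719, 0.695, -0.0]
wrist_force: [-0.2, -0.0, -0.3]
finger_gap: 0.0855
grip_force: 0.0
t 19.57 tcp [ 0.5748 -0.0468  0.2466] yaw -2.01 tilt [-0.0006  0.0005] gap 0.0855 grip 0.0 F [-0.2 -0.  -0.3]
  delta units [-0.004  0.056  2.179] roll -0.001
[ 0.57836511 -0.04622274  0.12600257] ((0.5783935785293579, -0.04845431074500084), 0.0240471251308918)
```

```bash
python3 -m handwheel '{"deltas":[[1,-0.01,0.06,0.3,0],[1,0,0,0.5,0],[1,0,0,0.6,0],[1,0,0,0.4,0],[1,0,0,0.36,0],[1,0,0,0,0],[-1,0,0,0,0],[-1,0,0,0,0],[-1,0,0,0,0],[-1,0,0,0,0],[-1,0,0,0,0],[-1,0,0,0,0]]}' 60
python3 -m handwheel '{"deltas":[[-1,0,0,-0.2,0],[-1,0,0,-0.5,0],[-1,0,0,-0.7,0],[-1,0,0,-0.8,0],[-1,0,0,-0.7,0],[-1,0,0,-0.4,0],[-1,0,0,-0.1,0],[-1,0,0,0,0]]}'
python3 -c "
from h import *
go(.5333,.3244,.159,-2)"
```

```text
clock: 21.12
tcp_pos: [0.5782, -0.0482, 0.1615]
orientation: [0.001, 0.72, 0.694, 0.001]
wrist_force: [-0.9, -0.2, 5.9]
finger_gap: 0.0466
grip_force: 62.0
clock: 22.12
tcp_pos: [0.5773, -0.048, 0.2955]
orientation: [-0.001, 0.72, 0.694, -0.0]
wrist_force: [0.6, 0.0, -2.1]
finger_gap: 0.0464
grip_force: 61.9
t 22.12 tcp [ 0.5773 -0.048   0.2955] yaw -2.06 tilt [-0.0012  0.0003] gap 0.0464 grip 61.9 F [ 0.6  0.  -2.1]
  delta units [ 9.264 -1.43   3.416] roll -0.006
```

```bash
python3 -m handwheel '{"deltas":[[-1,0.2,-0.03,0,0],[-1,0.4,-0.06,0,0],[-1,0.6,-0.09,0,0],[-1,0.7,-0.11,0,0],[-1,0.7,-0.11,0,0],[-1,0.7,-0.11,0,0],[-1,0.7,-0.11,0,0],[-1,0.7,-0.11,0,0],[-1,0.7,-0.11,0,0],[-1,0.7,-0.11,0,0],[-1,0.7,-0.11,0,0],[-1,0.7,-0.11,0,0],[-1,0.7,-0.11,0,0],[-1,0.6,-0.09,0,0],[-1,0.35,-0.05,0,0],[-1,0.11,-0.02,0,0],[-1,0,0,0,0]]}'
python3 -m handwheel '{"deltas":[[-1,0,0,0.3,0],[-1,0,0,0.6,0],[-1,0,0,0.7,0],[-1,0,0,0.7,0],[-1,0,0,0.5,0],[-1,0,0,0.3,0],[-1,0,0,0.15,0],[-1,0,0,0,0]]}'
python3 -c "
from h import *
go(.5333,.3244,.159,-2)"
```

```text
clock: 24.25
tcp_pos: [0.5332, 0.3241, 0.2962]
orientation: [0.0, 0.72, 0.694, -0.0]
wrist_force: [0.4, -0.4, -1.9]
finger_gap: 0.0465
grip_force: 61.9
clock: 25.25
tcp_pos: [0.5335, 0.324, 0.1663]
orientation: [-0.0, 0.72, 0.694, 0.0]
wrist_force: [0.1, -0.6, -1.4]
finger_gap: 0.0468
grip_force: 61.9
t 25.25 tcp [0.5335 0.324  0.1663] yaw -2.07 tilt [0.     0.0001] gap 0.0468 grip 61.9 F [ 0.1 -0.6 -1.4]
  delta units [ 0.011 -0.005  0.183] roll -0.007
```

```bash
python3 -m handwheel '{"deltas":[[-1,0,0,0.08,0],[-1,0,0,0.05,0],[-1,0,0,0.03,0],[-1,0,0,0,0]]}'; python3 -m handwheel '{"deltas":[[-1,0,0,0.025,0],[-1,0,0,0,0]]}'
```

```text
clock: 25.75
tcp_pos: [0.5333, 0.3242, 0.16]
orientation: [0.0, 0.72, 0.694, 0.0]
wrist_force: [0.6, 0.2, -2.0]
finger_gap: 0.0462
grip_force: 61.9
clock: 26.0
tcp_pos: [0.5334, 0.3243, 0.1595]
orientation: [0.0, 0.72, 0.694, 0.0]
wrist_force: [-1.2, -0.1, 3.0]
finger_gap: 0.0467
grip_force: 62.3
```

```bash
python3 -m handwheel '{"deltas":[[1,0,0,0,0],[1,0,0,0,0],[1,0,0,0,0],[1,0,0,0,0],[1,0,0,-0.3,0],[1,0,0,-0.6,0],[1,0,0,-0.7,0],[1,0,0,-0.7,0],[1,0,0,0,0],[1,0,0,0,0]]}'
python3 - <<'E'
from h import *
c=cam('top');P=c['P'];f=c['frame'];Z=P[...,2];save('pics/top2.png',f)
hsv=cv2.cvtColor(f,cv2.COLOR_RGB2HSV);H,S,V=[hsv[...,i].astype(int) for i in range(3)]
b=np.zeros(Z.shape,bool);b[180:290,240:380]=1
m=b&(Z>.043)&(Z<.06);p=P[m];print('fit',p.mean(0),cv2.minEnclosingCircle(p[:,:2].astype(np.float32)))
m=b&(Z>.03)&(Z<.055)&(H>15)&(H<35)&(S>100); print('hex',cv2.minEnclosingCircle(P[m][:,:2].astype(np.float32)))
low=(Z<.012)
for n,m in dict(red=((H<8)|(H>172))&(S>120),green=(H>40)&(H<80)&(S>100),white=S<50).items():
    m=m&b&low; print(n,m.sum(),cv2.minEnclosingCircle(P[m][:,:2].astype(np.float32)),P[m].mean(0))
b3=np.zeros_like(b);b3[255:290,460:495]=1
m=b3&(V<60);print('disc',P[m].mean(0),cv2.minEnclosingCircle(P[m][:,:2].astype(np.float32)))
go(.6055,.0033,.2,-2)
E
```

```text
clock: 27.25
tcp_pos: [0.5332, 0.3241, 0.2508]
orientation: [-0.0, 0.72, 0.694, 0.0]
wrist_force: [0.4, -0.5, 0.1]
finger_gap: 0.0857
grip_force: 0.0
fit [0.60528767 0.00341266 0.04733005] ((0.6055055856704712, 0.0035586475860327482), 0.012668156996369362)
hex ((0.6052541136741638, 0.0033896546810865402), 0.017123134806752205)
red 897 ((0.5812444090843201, 0.056428391486406326), 0.029932081699371338) [0.58119221 0.05591606 0.00538365]
green 921 ((0.5463516712188721, 0.004496786277741194), 0.02985338307917118) [0.54604849 0.00452755 0.0053195 ]
white 958 ((0.5674731731414795, 0.0407489649951458), 0.11974478513002396) [ 0.57812784 -0.04491587  0.00519442]
disc [nan nan nan] ((0.4931398034095764, -0.28492966294288635), 0.027671799063682556)
t 27.3 tcp [0.5329 0.324  0.2501] yaw -2.06 tilt [-0.0012 -0.0005] gap 0.0852 grip 0.0 F [-0.9  0.1  0.5]
  delta units [-7.946  2.102  1.254] roll -0.006
```

View pics/top2.png

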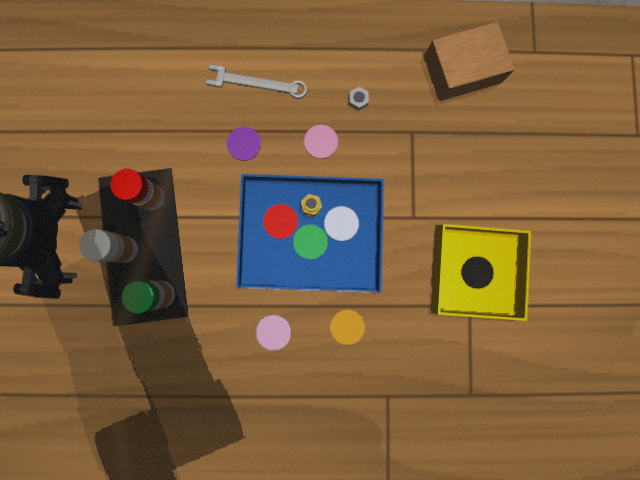

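All three tins stand on the mat: red (128,185), white (97,245), green (142,296). The bay holds only the fitting at (311,204), with the red, green and white spots uncovered. Closing along x would put a finger near the back wall, so I will grip the hexagon along y.

```bash
python3 -m handwheel '{"deltas":[[1,-0.4,0.1,0,0],[1,-0.8,0.21,0,0],[1,-0.8,0.21,0,0],[1,-0.8,0.21,0,0],[1,-0.8,0.21,0,0],[1,-0.8,0.21,0,0],[1,-0.8,0.21,0,0],[1,-0.8,0.21,0,0],[1,-0.8,0.21,0,0],[1,-0.7,0.19,0,0],[1,-0.44,0.12,0,0],[1,0,0,0,0]]}'
python3 -m handwheel '{"deltas":[[1,0,0,0,-1],[1,0,0,0,-1],[1,0,0,0,-1],[1,0,0,0,-1],[1,0,0,0,-1],[1,0,0,0,-1],[1,0,0,0,-1],[1,0,0,0,-1],[1,0,0,0,-1],[1,0,0,0,-0.8],[1,0,0,0,0],[1,0,0,0,0]]}'
python3 - <<'E'
from h import *
go(.6068,.0033,.1,96)
c=cam('wrist');P=c['P'];f=c['frame'];Z=P[...,2];hsv=cv2.cvtColor(f,cv2.COLOR_RGB2HSV);H,S,V=[hsv[...,i].astype(int) for i in range(3)]
save('pics/w2.png',f)
m=(abs(P[...,0]-.606)<.03)&(abs(P[...,1]-.003)<.03)&(Z>.034)&(Z<.055)
p=P[m][:,:2].astype(np.float32); print(cv2.minEnclosingCircle(p),len(p))
m=m&(Z<.041);p=P[m][:,:2].astype(np.float32);
print('hex',cv2.minEnclosingCircle(p), 'width by angle of normal:')
for a in range(0,60,4):
    print(a,*[round(float(np.ptp(p@[np.cos(t),np.sin(t)]))*1000,1) for t in np.radians([a,a+60,a+120])])
m=(abs(P[...,0]-.606)<.03)&(abs(P[...,1]-.003)<.03)&(Z>.044)&(Z<.055);p=P[m];print('neck',cv2.minEnclosingCircle(p[:,:2].astype(np.float32)),p.mean(0))
E
```

```text
clock: 28.8
tcp_pos: [0.6054, 0.0023, 0.2503]
orientation: [-0.0, 0.721, 0.693, -0.0]
wrist_force: [-0.3, -0.4, -0.4]
finger_gap: 0.0857
grip_force: 0.0
clock: 30.3
tcp_pos: [0.6053, 0.0044, 0.2509]
orientation: [-0.0, -0.051, 0.999, 0.0]
wrist_force: [-0.1, -0.7, 0.4]
finger_gap: 0.0855
grip_force: 0.0
t 30.3 tcp [0.6053 0.0044 0.2509] yaw 95.86 tilt [-0.0002  0.0002] gap 0.0855 grip 0.0 F [-0.1 -0.7  0.4]
  delta units [-0.035 -0.033  3.771] roll -0.014
((0.6069811582565308, 0.0028155879117548466), 0.01798344776034355) 1300
hex ((0.6069811582565308, 0.0028155879117548466), 0.01798344776034355) width by angle of normal:
0 34.3 34.2 34.5
4 34.8 34.6 35.0
8 35.1 35.0 35.5
12 35.3 35.2 35.7
16 35.4 35.3 35.8
20 35.4 35.2 35.7
24 35.2 34.9 35.4
28 34.8 34.5 34.9
32 34.3 33.8 34.4
36 33.6 33.1 33.7
40 32.8 32.4 32.8
44 31.7 31.6 32.0
48 32.0 31.7 32.1
52 32.8 32.8 33.0
56 33.5 33.7 33.7
neck ((0.607007622718811, 0.0029709385707974434), 0.012989576905965805) [0.6063809  0.00283672 0.04855654]
```

View pics/w2.png

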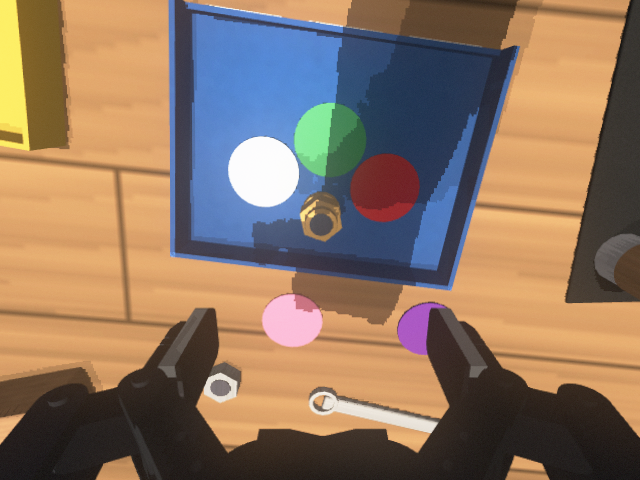

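The wrist view shows the fitting at (322,216) amid the uncovered spots; its flats face about 46/106/166°. The nearest usable closing direction is 106°.

```bash
python3 -m handwheel '{"deltas":[[1,0,0,0,-1],[1,-0.03,-0.045,0.4,0],[1,0,0,0.7,0],[1,0,0,0.8,0],[1,0,0,0.8,0],[1,0,0,0.7,0],[1,0,0,0.4,0],[1,0,0,0.2,0],[1,0,0,0,0],[1,0,0,0,0]]}'
python3 -c "
from h import *
go(.607,.003,.081,106)"
```

```text
clock: 31.6
tcp_pos: [0.6079, 0.0023, 0.092]
orientation: [0.001, -0.138, 0.99, -0.0]
wrist_force: [-0.1, 0.4, 0.8]
finger_gap: 0.0854
grip_force: 0.0
t 31.6 tcp [0.6079 0.0023 0.092 ] yaw 105.92 tilt [ 0.0019 -0.0002] gap 0.0854 grip 0.0 F [-0.1  0.4  0.8]
  delta units [0.017 0.024 0.274] roll -0.008
```

```bash
python3 -m handwheel '{"deltas":[[1,0.01,0.02,0.15,0],[1,0,0,0.1,0],[1,0,0,0,0],[-1,0,0,0,0],[-1,0,0,0,0],[-1,0,0,0,0],[-1,0,0,0,0],[-1,0,0,0,0],[-1,0,0,0,0],[-1,0,0,0,0]]}' 60
python3 -c "
from h import *
go(.607,.003,.081,106);c=cam('wrist');save('pics/w3.png',c['frame'][200:480,120:520])"
```

```text
clock: 32.85
tcp_pos: [0.6068, 0.0031, 0.0813]
orientation: [0.0, -0.139, 0.99, 0.0]
wrist_force: [-0.0, 0.3, 5.6]
finger_gap: 0.0342
grip_force: 59.8
t 32.85 tcp [0.6068 0.0031 0.0813] yaw 105.95 tilt [0.0008 0.0001] gap 0.0342 grip 59.8 F [-0.   0.3  5.6]
  delta units [-0.003 -0.003  0.007] roll -0.005
```

View pics/w3.png

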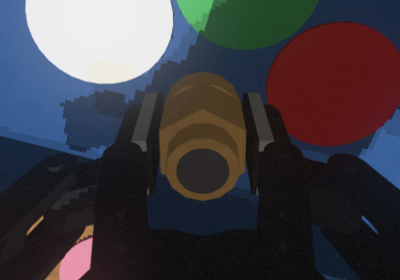

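The gap of 34 mm means the pads hold the foot rather than the hexagon. Reopen, raise 8 mm and regrip on the flats.

```bash
python3 -m handwheel '{"deltas":[[0.3,0,0,0,0],[0.3,0,0,0,0],[0.3,0,0,0,0],[0.3,0,0,-0.12,0],[0.3,0,0,-0.08,0],[0.3,0,0,0,0],[-1,0,0,0,0],[-1,0,0,0,0],[-1,0,0,0,0],[-1,0,0,0,0],[-1,0,0,0,0],[-1,0,0,0,0]]}' 60
python3 -c "
from h import *
go(.607,.003,.089,106)"
```

```text
clock: 34.4
tcp_pos: [0.6068, 0.003, 0.0893]
orientation: [0.0, -0.139, 0.99, -0.0]
wrist_force: [-0.3, -0.2, 5.5]
finger_gap: 0.0342
grip_force: 59.9
t 34.4 tcp [0.6068 0.003  0.0893] yaw 105.94 tilt [ 0.0008 -0.0001] gap 0.0342 grip 59.9 F [-0.3 -0.2  5.5]
  delta units [-0.005 -0.001  0.007] roll -0.006
```

```bash
python3 -m handwheel '{"deltas":[[0.3,0,0,0,0],[0.3,0,0,0,0],[0.3,0,0,0,0],[0.3,0,0,-0.1,0],[0.3,0,0,-0.08,0],[0.3,0,0,0,0],[-1,0,0,0,0],[-1,0,0,0,0],[-1,0,0,0,0],[-1,0,0,0,0],[-1,0,0,0,0],[-1,0,0,0,0]]}' 60
python3 -c "
from h import *
go(.607,.003,.089,106);c=cam('wrist');save('pics/w4.png',c['frame'][200:480,120:520])
P=c['P'];m=(abs(P[...,0]-.606)<.022)&(abs(P[...,1]-.003)<.022)&(P[...,2]>.044)&(P[...,2]<.056);print(P[m].mean(0))"
```

```text
clock: 35.9
tcp_pos: [0.6068, 0.003, 0.0966]
orientation: [0.0, -0.139, 0.99, -0.0]
wrist_force: [-1.7, -0.4, 6.2]
finger_gap: 0.0334
grip_force: 59.7
t 35.9 tcp [0.6068 0.003  0.0966] yaw 105.94 tilt [ 0.0008 -0.0001] gap 0.0334 grip 59.7 F [-1.7 -0.4  6.2]
  delta units [-0.005 -0.001  0.19 ] roll -0.006
[0.60509626 0.00314327 0.04888413]
```

View pics/w4.png

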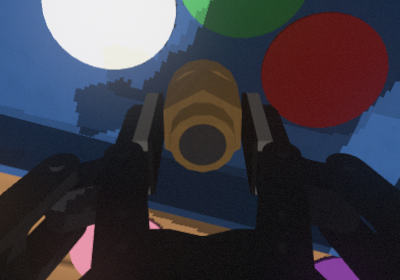

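```bash
python3 -m handwheel '{"deltas":[[0.3,0,0,0,0],[0.3,0,0,0,0],[0.3,0,0,0,0],[0.3,0,0,-0.08,0],[0.3,0,0,-0.04,0],[0.3,0,0,0,0],[-1,0,0,0,0],[-1,0,0,0,0],[-1,0,0,0,0],[-1,0,0,0,0],[-1,0,0,0,0],[-1,0,0,0,0]]}' 60
python3 -c "
from h import *
go(.607,.003,.089,106)"
```

```text
clock: 37.45
tcp_pos: [0.6068, 0.003, 0.1014]
orientation: [0.0, -0.139, 0.99, -0.0]
wrist_force: [-1.4, -0.4, 6.4]
finger_gap: 0.033
grip_force: 59.3
t 37.45 tcp [0.6068 0.003  0.1014] yaw 105.94 tilt [ 0.0008 -0.0001] gap 0.0330 grip 59.3 F [-1.4 -0.4  6.4]
  delta units [-0.005 -0.     0.31 ] roll -0.006
```

```bash
python3 -m handwheel '{"deltas":[[-1,0,0,-0.1,0],[-1,0,0,-0.3,0],[-1,0,0,-0.4,0],[-1,0,0,-0.4,0],[-1,0,0,-0.3,0],[-1,0,0,-0.2,0],[-1,0,0,0,0]]}' 80
python3 - <<'E'
from h import *
go(.4935,-.2845,.1014,106)
s=status.get_state();t=s['tcp_pos']
c=cam('wrist');save('pics/w5.png',c['frame'][150:480,120:520]);P=c['P'];print(t)
m=(abs(P[...,0]-t[0])<.02)&(abs(P[...,1]-t[1])<.02)&(P[...,2]>.09)
z=P[...,2][m];print(np.percentile(z,[50,90,99]));zz=np.percentile(z,97)
p=P[m&(abs(P[...,2]-zz)<.004)];A=np.c_[p[:,:2]-t[:2],np.ones(len(p))];print(np.linalg.lstsq(A,p[:,2],rcond=None)[0],len(p),p.mean(0))
E
```

```text
clock: 38.33
tcp_pos: [0.6069, 0.003, 0.1697]
orientation: [0.001, -0.139, 0.99, -0.0]
wrist_force: [-0.2, 0.5, -2.6]
finger_gap: 0.0317
grip_force: 79.5
t 38.33 tcp [0.6069 0.003  0.1697] yaw 105.94 tilt [ 0.0014 -0.0001] gap 0.0317 grip 79.5 F [-0.2  0.5 -2.6]
  delta units [ 4.703 -6.131  1.704] roll -0.006
[0.60692887 0.00297601 0.16969757]
[0.14756656 0.18286541 0.18817142]
[-0.40302126 -0.13200468  0.1784013 ] 2332 [ 0.59299055 -0.00152204  0.1846125 ]
```

View pics/w5.png

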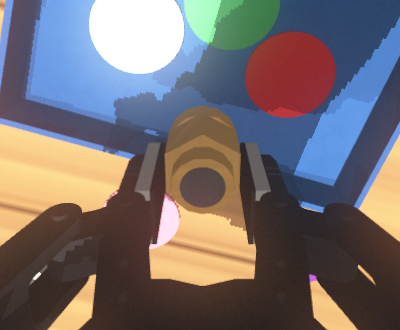

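The fitting is held on its flats (gap 31.7 mm), upright between the pads at crop (202,160). Carry it to the tray.

```bash
python3 -m handwheel '{"deltas":[[-1,0.15,-0.2,0,0],[-1,0.31,-0.4,0,0],[-1,0.46,-0.6,0,0],[-1,0.46,-0.6,0,0],[-1,0.46,-0.6,0,0],[-1,0.46,-0.6,0,0],[-1,0.46,-0.6,0,0],[-1,0.46,-0.6,0,0],[-1,0.46,-0.6,0,0],[-1,0.46,-0.6,0,0],[-1,0.38,-0.5,0,0],[-1,0.17,-0.23,0,0],[-1,0,0,0,0]]}' 80
python3 - <<'E'
from h import *
go(.4942,-.2845,.1034,106)
s=status.get_state();t=s['tcp_pos']
for n in('wrist','top'):
    c=cam(n);P=c['P']
    m=(abs(P[...,0]-t[0])<.016)&(abs(P[...,1]-t[1])<.016)&(P[...,2]>.109)&(P[...,2]<.125)
    p=P[m]
    if len(p)>10: A=np.c_[p[:,:2]-t[:2],np.ones(len(p))];print(n,np.linalg.lstsq(A,p[:,2],rcond=None)[0],len(p),p.mean(0))
E
```

```text
clock: 40.0
tcp_pos: [0.4927, -0.2851, 0.1686]
orientation: [-0.0, -0.138, 0.99, 0.0]
wrist_force: [0.6, 0.7, -3.4]
finger_gap: 0.0319
grip_force: 79.7
t 40.0 tcp [ 0.4927 -0.2851  0.1686] yaw 105.83 tilt [-0.0003  0.0005] gap 0.0319 grip 79.7 F [ 0.6  0.7 -3.4]
  delta units [-0.039  0.003  1.631] roll -0.017
wrist [0.06223447 0.06767695 0.11567375] 3850 [ 0.49138282 -0.2847028   0.11561525]
```

```bash
python3 -m handwheel '{"deltas":[[-1,-0.03,0,0.2,0],[-1,0,0,0.4,0],[-1,0,0,0.4,0],[-1,0,0,0.3,0],[-1,0,0,0.15,0],[-1,0,0,0.06,0],[-1,0,0,0,0]]}'
python3 -m handwheel '{"deltas":[[-1,0,0,0.05,0],[-1,0,0,0.03,0],[-1,0,0,0,0]]}'
python3 -m handwheel '{"deltas":[[-1,0,0,0.02,0],[-1,0,0,0,0]]}'
```

```text
clock: 40.98
tcp_pos: [0.4948, -0.2841, 0.1086]
orientation: [0.0, -0.139, 0.99, -0.0]
wrist_force: [-0.4, -0.5, -1.9]
finger_gap: 0.0324
grip_force: 79.7
clock: 41.35
tcp_pos: [0.4947, -0.2839, 0.1053]
orientation: [0.0, -0.139, 0.99, 0.0]
wrist_force: [-0.1, 0.2, -1.5]
finger_gap: 0.032
grip_force: 79.7
clock: 41.6
tcp_pos: [0.4946, -0.2839, 0.1044]
orientation: [-0.0, -0.139, 0.99, 0.0]
wrist_force: [0.2, -0.1, -2.1]
finger_gap: 0.0318
grip_force: 79.7
```

```bash
python3 -m handwheel '{"deltas":[[-1,0,0,0.02,0],[-1,0,0,0,0]]}'
python3 -m handwheel '{"deltas":[[-1,0,0,0.02,0],[-1,0,0,0,0]]}'
```

```text
clock: 41.85
tcp_pos: [0.4947, -0.2839, 0.1036]
orientation: [0.0, -0.139, 0.99, 0.0]
wrist_force: [-0.5, -0.3, -2.1]
finger_gap: 0.032
grip_force: 79.7
clock: 42.1
tcp_pos: [0.4947, -0.2839, 0.1036]
orientation: [0.0, -0.139, 0.99, -0.0]
wrist_force: [-1.9, 0.1, 5.3]
finger_gap: 0.0318
grip_force: 80.3
```

```bash
python3 -m handwheel '{"deltas":[[0.2,0,0,0,0],[0.6,0,0,0,0],[1,0,0,0,0],[1,0,0,0,0],[1,0,0,0,0],[1,0,0,-0.2,0],[1,0,0,-0.5,0],[1,0,0,-0.8,0],[1,0,0,-0.8,0],[1,0,0,-0.8,0],[1,0,0,-0.6,0],[1,0,0,0,0]]}' 60
python3 - <<'E'
from h import *
c=cam('wrist');save('pics/w6.png',c['frame']);P=c['P'];t=[.4947,-.2839]
m=(abs(P[...,0]-t[0])<.03)&(abs(P[...,1]-t[1])<.03)&(P[...,2]>.044)&(P[...,2]<.06);p=P[m];print(p.mean(0),cv2.minEnclosingCircle(p[:,:2].astype(np.float32)))
hsv=cv2.cvtColor(c['frame'],cv2.COLOR_RGB2HSV)
m=(abs(P[...,0]-t[0])<.045)&(abs(P[...,1]-t[1])<.045)&(P[...,2]<.012)&(hsv[...,2]<60);p=P[m];print('disc',cv2.minEnclosingCircle(p[:,:2].astype(np.float32)))
go(.6249,.2814,.25,-2)
E
```

```text
clock: 43.6
tcp_pos: [0.4956, -0.2847, 0.2535]
orientation: [0.002, -0.139, 0.99, -0.002]
wrist_force: [0.6, -0.3, -0.2]
finger_gap: 0.0851
grip_force: 0.0
[ 0.49505572 -0.28453553  0.0504566 ] ((0.49594759941101074, -0.28420037031173706), 0.013063648715615273)
disc ((0.0, 0.0), 0.0)
t 43.65 tcp [ 0.495  -0.2842  0.2518] yaw 105.94 tilt [ 0.0019 -0.0013] gap 0.0853 grip 0.0 F [ 0.4 -1.2 -0.9]
  delta units [-7.006 12.704  0.033] roll 10.794
```

View pics/w6.png

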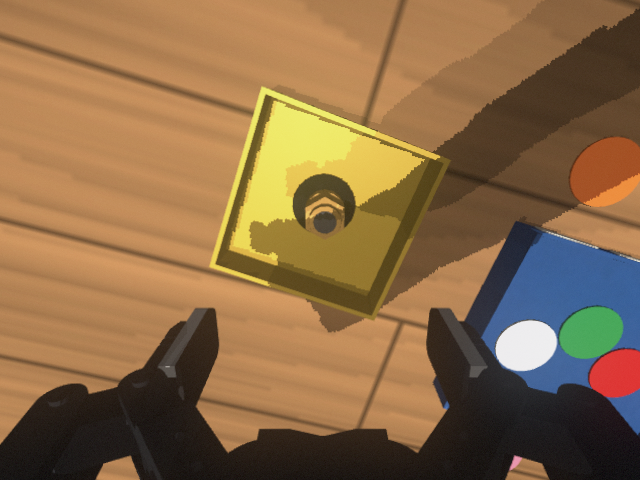

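The fitting stands upright on the black disc at (324,205), which is in the middle of the tray. Now back to the white tin.

```bash
python3 -m handwheel '{"deltas":[[1,0,0,0,1],[1,0,0,0,1],[1,0,0,0,1],[1,0,0,0,1],[1,0,0,0,1],[1,0,0,0,1],[1,0,0,0,1],[1,0,0,0,1],[1,0,0,0,1],[1,0,0,0,1],[1,0,0,0,0.8],[1,0,0,0,0]]}'
python3 -m handwheel '{"deltas":[[1,0.4,0.01,0,0],[1,0.8,0.02,0,0],[1,0.8,0.02,0,0],[1,0.8,0.02,0,0],[1,0.8,0.02,0,0],[1,0.8,0.02,0,0],[1,0.8,0.02,0,0],[1,0.8,0.02,0,0],[1,0.8,0.02,0,0],[1,0.8,0.02,0,0],[1,0.8,0.02,0,0],[1,0.8,0.02,0,0],[1,0.8,0.02,0,0],[1,0.8,0.02,0,0],[1,0.8,0.02,0,0],[1,0.8,0.02,0,0],[1,0.8,0.02,0,0],[1,0.8,0.02,0,0],[1,0.8,0.02,0,0],[1,0.4,0.01,0,0]]}'
python3 -m handwheel '{"deltas":[[1,0,0,0,0]]}'
python3 - <<'E'
from h import *
go(.5333,.3243,.1595,-2)
c=cam('wrist');P=c['P'];hsv=cv2.cvtColor(c['frame'],cv2.COLOR_RGB2HSV).astype(int);H,S=hsv[...,0],hsv[...,1]
t=(P[...,2]>.115)&(P[...,2]<.135)
for n,m in dict(red=((H<8)|(H>172))&(S>120),green=(H>40)&(H<80)&(S>100),white=S<50).items():
  p=P[m&t]
  if len(p): print(n,len(p),p.mean(0).round(4),cv2.minEnclosingCircle(p[:,:2].astype(np.float32)))
E
```

```text
clock: 45.15
tcp_pos: [0.4941, -0.2835, 0.2494]
orientation: [-0.001, 0.719, 0.695, -0.0]
wrist_force: [0.4, 0.5, -0.0]
finger_gap: 0.0851
grip_force: 0.0
clock: 47.65
tcp_pos: [0.5306, 0.325, 0.2505]
orientation: [-0.0, 0.719, 0.696, -0.0]
wrist_force: [0.3, -0.5, 0.2]
finger_gap: 0.0859
grip_force: 0.0
clock: 47.78
tcp_pos: [0.531, 0.324, 0.2506]
orientation: [-0.0, 0.719, 0.695, -0.0]
wrist_force: [-0.2, -0.8, -0.5]
finger_gap: 0.0853
grip_force: 0.0
t 47.77 tcp [0.531  0.324  0.2506] yaw -1.91 tilt [-0.0005 -0.0004] gap 0.0853 grip 0.0 F [-0.2 -0.8 -0.5]
  delta units [0.01  0.059 2.277] roll 0.009
red 3140 [0.6266 0.2881 0.1237] ((0.6243225336074829, 0.28070858120918274), 0.02468838170170784)
green 1715 [0.4685 0.2578 0.1239] ((0.4585663676261902, 0.25778448581695557), 0.02384849451482296)
white 5073 [0.5335 0.3261 0.1241] ((0.5333998203277588, 0.32429108023643494), 0.024048542603850365)
```

```bash
python3 -m handwheel '{"deltas":[[1,0.01,0.06,0.3,0],[1,0,0,0.5,0],[1,0,0,0.6,0],[1,0,0,0.5,0],[1,0,0,0.37,0],[1,0,0,0,0],[1,0,0,0,0]]}' 60
python3 - <<'E'
from h import *
go(.5333,.3243,.1595,-2)
for n in ('top','scene'):
    c=cam(n);P=c['P'];Z=P[...,2];hsv=cv2.cvtColor(c['frame'],cv2.COLOR_RGB2HSV).astype(int);H,S,V=[hsv[...,i] for i in range(3)]
    b=(Z<.013)&(Z>0)&(P[...,0]>.5)&(P[...,0]<.645)&(abs(P[...,1]-.004)<.1)
    for k,m in dict(red=((H<8)|(H>172))&(S>120),green=(H>40)&(H<80)&(S>100),white=(S<50)&(V>130)).items():
        m=cv2.morphologyEx((m&b).astype(np.uint8),cv2.MORPH_OPEN,np.ones((3,3)))>0
        p=P[m]; print(n,k,len(p),p.mean(0).round(4),np.round(cv2.fitEllipse(p[:,:2].astype(np.float32)[cv2.convexHull(p[:,:2].astype(np.float32),returnPoints=False).ravel()])[0],4),cv2.minEnclosingCircle(p[:,:2].astype(np.float32)))
E
```

```text
clock: 48.7
tcp_pos: [0.5345, 0.3233, 0.1607]
orientation: [0.0, 0.72, 0.694, 0.0]
wrist_force: [0.2, -1.0, 0.8]
finger_gap: 0.0854
grip_force: 0.0
t 48.7 tcp [0.5345 0.3233 0.1607] yaw -2.08 tilt [0.0009 0.0004] gap 0.0854 grip 0.0 F [ 0.2 -1.   0.8]
  delta units [ 0.024 -0.032  0.031] roll -0.008
top red 897 [0.5812 0.056  0.0053] [0.5813 0.0559] ((0.5813987255096436, 0.056400131434202194), 0.029879048466682434)
top green 923 [0.546  0.0045 0.0053] [0.5462 0.0044] ((0.5462600588798523, 0.004365314729511738), 0.029763201251626015)
top white 917 [ 0.5777 -0.0487  0.0051] [ 0.5778 -0.0488] ((0.578000009059906, -0.0490785650908947), 0.03000512905418873)
scene red 397 [0.5815 0.0561 0.0071] [0.5806 0.0569] ((0.5810949206352234, 0.056529127061367035), 0.031208476051688194)<stdin>:8: RuntimeWarning: Mean of empty slice.
  ret = um.true_divide(
Traceback (most recent call last):
AttributeError: 'NoneType' object has no attribute 'ravel'
```

```bash
python3 -m handwheel '{"deltas":[[1,0.02,-0.02,0.02,0],[1,0,0,0,0],[-1,0,0,0,0],[-1,0,0,0,0],[-1,0,0,0,0],[-1,0,0,0,0],[-1,0,0,0,0],[-1,0,0,0,0]]}' 60
python3 -c "
from h import *
go(.578,-.0485,.1615,-2)"
python3 -m handwheel '{"deltas":[[-1,0,0,-0.2,0],[-1,0,0,-0.5,0],[-1,0,0,-0.7,0],[-1,0,0,-0.8,0],[-1,0,0,-0.6,0],[-1,0,0,-0.3,0],[-1,0,0,0,0],[-1,0,0,0,0]]}'
python3 -c "
from h import *
go(.578,-.0485,.1615,-2)"
```

```text
clock: 49.8
tcp_pos: [0.5334, 0.3244, 0.1596]
orientation: [0.0, 0.72, 0.694, 0.0]
wrist_force: [-1.3, 1.0, 4.0]
finger_gap: 0.0464
grip_force: 61.9
t 49.8 tcp [0.5334 0.3244 0.1596] yaw -2.05 tilt [0.0004 0.0004] gap 0.0464 grip 61.9 F [-1.3  1.   4. ]
  delta units [-9.276  1.448 -0.05 ] roll -0.005
clock: 50.8
tcp_pos: [0.5329, 0.324, 0.2819]
orientation: [-0.0, 0.72, 0.694, -0.001]
wrist_force: [0.1, 0.2, -1.8]
finger_gap: 0.0469
grip_force: 61.8
t 50.8 tcp [0.5329 0.324  0.2819] yaw -2.06 tilt [-0.002  -0.0009] gap 0.0469 grip 61.8 F [ 0.1  0.2 -1.8]
  delta units [-9.263  1.468  3.016] roll -0.006
```

```bash
python3 -m handwheel '{"deltas":[[-1,-0.2,0.03,0,0],[-1,-0.4,0.06,0,0],[-1,-0.6,0.09,0,0],[-1,-0.7,0.11,0,0],[-1,-0.7,0.11,0,0],[-1,-0.7,0.11,0,0],[-1,-0.7,0.11,0,0],[-1,-0.7,0.11,0,0],[-1,-0.7,0.11,0,0],[-1,-0.7,0.11,0,0],[-1,-0.7,0.11,0,0],[-1,-0.7,0.11,0,0],[-1,-0.7,0.11,0,0],[-1,-0.6,0.1,0,0],[-1,-0.35,0.06,0,0],[-1,-0.11,0.03,0,0],[-1,0,0,0,0],[-1,0,0,0,0]]}'
python3 -m handwheel '{"deltas":[[-1,0,0,0.3,0],[-1,0,0,0.5,0],[-1,0,0,0.6,0],[-1,0,0,0.6,0],[-1,0,0,0.4,0],[-1,0,0,0.3,0],[-1,0,0,0,0],[-1,0,0,0,0]]}'
python3 -c "
from h import *
go(.578,-.0485,.1616,-2)"
```

```text
clock: 53.05
tcp_pos: [0.5786, -0.0473, 0.2833]
orientation: [-0.0, 0.719, 0.695, 0.0]
wrist_force: [1.2, -0.5, -1.9]
finger_gap: 0.0471
grip_force: 61.8
clock: 54.05
tcp_pos: [0.5793, -0.0481, 0.176]
orientation: [0.001, 0.72, 0.694, 0.0]
wrist_force: [0.1, -0.1, -1.5]
finger_gap: 0.0468
grip_force: 61.9
t 54.05 tcp [ 0.5793 -0.0481  0.176 ] yaw -2.06 tilt [ 0.0013 -0.0002] gap 0.0468 grip 61.9 F [ 0.1 -0.1 -1.5]
  delta units [-0.011 -0.032  0.36 ] roll -0.006
```

```bash
python3 -m handwheel '{"deltas":[[-1,-0.01,-0.02,0.15,0],[-1,0,0,0.1,0],[-1,0,0,0.05,0],[-1,0,0,0.02,0],[-1,0,0,0,0],[-1,0,0,0,0]]}'
python3 -m handwheel '{"deltas":[[-1,0,0,0.025,0],[-1,0,0,0,0]]}'
```

```text
clock: 54.8
tcp_pos: [0.5781, -0.0484, 0.1626]
orientation: [0.0, 0.72, 0.694, 0.0]
wrist_force: [0.3, -0.5, -1.7]
finger_gap: 0.0465
grip_force: 61.9
clock: 55.05
tcp_pos: [0.5781, -0.0484, 0.1617]
orientation: [0.0, 0.72, 0.694, 0.0]
wrist_force: [-0.5, 0.3, -0.5]
finger_gap: 0.0466
grip_force: 61.9
```

Almost touching; settle, release, rise, and go for the green tin.

```bash
python3 -m handwheel '{"deltas":[[-1,0,0,0.015,0],[-1,0,0,0,0],[1,0,0,0,0],[1,0,0,0,0],[1,0,0,0,0],[1,0,0,0,0],[1,0,0,-0.3,0],[1,0,0,-0.6,0],[1,0,0,-0.7,0],[1,0,0,-0.6,0],[1,0,0,0,0],[1,0,0,0,0]]}'
python3 -c "
from h import *
go(.4568,.2585,.1593,-2)
c=cam('wrist');P=c['P'];hsv=cv2.cvtColor(c['frame'],cv2.COLOR_RGB2HSV).astype(int)
m=(P[...,2]>.115)&(P[...,2]<.135)&(hsv[...,1]<50)&(P[...,1]<.0);p=P[m];print(p.mean(0),cv2.minEnclosingCircle(p[:,:2].astype(np.float32)))"
```

```text
clock: 56.55
tcp_pos: [0.5778, -0.0483, 0.2486]
orientation: [-0.0, 0.72, 0.694, -0.0]
wrist_force: [0.2, -0.6, -0.3]
finger_gap: 0.0853
grip_force: 0.0
t 56.55 tcp [ 0.5778 -0.0483  0.2486] yaw -2.06 tilt [-0.0002  0.0002] gap 0.0853 grip 0.0 F [ 0.2 -0.6 -0.3]
  delta units [ 7.557 -3.297  2.235] roll -0.006
[ 0.57840261 -0.04641655  0.12601174] ((0.5782399773597717, -0.048543091863393784), 0.024092739447951317)
```

```bash
python3 -m handwheel '{"deltas":[[1,0.4,-0.17,0,0],[1,0.7,-0.31,0,0],[1,0.8,-0.35,0,0],[1,0.8,-0.35,0,0],[1,0.8,-0.35,0,0],[1,0.8,-0.35,0,0],[1,0.8,-0.35,0,0],[1,0.8,-0.35,0,0],[1,0.8,-0.35,0,0],[1,0.5,-0.22,0,0],[1,0.36,-0.15,0,0],[1,0,0,0,0],[1,0,0,0,0],[1,0,0,0.4,0],[1,0,0,0.6,0],[1,0,0,0.4,0],[1,0,0,0,0],[1,0,0,0,0]]}'
python3 -c "
from h import *
go(.4568,.2585,.1593,-2)
c=cam('wrist');P=c['P'];hsv=cv2.cvtColor(c['frame'],cv2.COLOR_RGB2HSV).astype(int);H=hsv[...,0]
m=(P[...,2]>.115)&(P[...,2]<.135)&(H>40)&(H<80)&(hsv[...,1]>100);p=P[m];print(p.mean(0),cv2.minEnclosingCircle(p[:,:2].astype(np.float32)))"
```

```text
clock: 58.85
tcp_pos: [0.4575, 0.2582, 0.1935]
orientation: [0.0, 0.72, 0.694, 0.0]
wrist_force: [-0.0, 0.4, 0.3]
finger_gap: 0.0854
grip_force: 0.0
t 58.85 tcp [0.4575 0.2582 0.1935] yaw -2.11 tilt [0.0007 0.0003] gap 0.0854 grip 0.0 F [-0.   0.4  0.3]
  delta units [ 0.007 -0.018  0.855] roll -0.011
[0.45658932 0.26122945 0.12407516] ((0.4569576382637024, 0.25864970684051514), 0.023898739367723465)
```

```bash
python3 -m handwheel '{"deltas":[[1,0.01,-0.01,0.3,0],[1,0,0,0.3,0],[1,0,0,0.24,0],[1,0,0,0,0],[1,0,0,0,0],[-1,0,0,0,0],[-1,0,0,0,0],[-1,0,0,0,0],[-1,0,0,0,0],[-1,0,0,0,0],[-1,0,0,0,0]]}' 60
python3 -c "
from h import *
go(.547,.005,.1615,-2)"
python3 -m handwheel '{"deltas":[[-1,0,0,-0.2,0],[-1,0,0,-0.5,0],[-1,0,0,-0.7,0],[-1,0,0,-0.8,0],[-1,0,0,-0.6,0],[-1,0,0,-0.3,0],[-1,0,0,0,0],[-1,0,0,0,0]]}'
python3 -c "
from h import *
go(.547,.005,.1615,-2)"
```

```text
clock: 60.28
tcp_pos: [0.4567, 0.2591, 0.1599]
orientation: [0.0, 0.72, 0.694, 0.0]
wrist_force: [-1.9, 0.4, 5.4]
finger_gap: 0.0467
grip_force: 62.1
t 60.27 tcp [0.4567 0.2591 0.1599] yaw -2.05 tilt [0.0008 0.0005] gap 0.0467 grip 62.1 F [-1.9  0.4  5.4]
  delta units [-6.268  2.484 -0.041] roll -0.005
clock: 61.28
tcp_pos: [0.456, 0.2588, 0.282]
orientation: [-0.0, 0.72, 0.694, -0.001]
wrist_force: [-0.6, -0.8, -3.3]
finger_gap: 0.0463
grip_force: 62.2
t 61.27 tcp [0.456  0.2588 0.282 ] yaw -2.06 tilt [-0.002  -0.0007] gap 0.0463 grip 62.2 F [-0.6 -0.8 -3.3]
  delta units [-6.256  2.508  3.013] roll -0.006
```

```bash
python3 -m handwheel '{"deltas":[[-1,-0.2,0.08,0,0],[-1,-0.4,0.16,0,0],[-1,-0.6,0.24,0,0],[-1,-0.7,0.28,0,0],[-1,-0.7,0.28,0,0],[-1,-0.7,0.28,0,0],[-1,-0.7,0.28,0,0],[-1,-0.7,0.28,0,0],[-1,-0.6,0.24,0,0],[-1,-0.5,0.2,0,0],[-1,-0.3,0.12,0,0],[-1,-0.16,0.06,0,0],[-1,0,0,0,0],[-1,0,0,0,0]]}'
python3 -m handwheel '{"deltas":[[-1,0,0,0.3,0],[-1,0,0,0.5,0],[-1,0,0,0.6,0],[-1,0,0,0.6,0],[-1,0,0,0.4,0],[-1,0,0,0.25,0],[-1,0,0,0,0],[-1,0,0,0,0]]}'
python3 -c "
from h import *
go(.547,.005,.1619,-2)"
```

```text
clock: 63.02
tcp_pos: [0.5472, 0.0058, 0.2833]
orientation: [-0.0, 0.719, 0.695, 0.0]
wrist_force: [-0.5, -0.9, -3.4]
finger_gap: 0.0465
grip_force: 62.2
clock: 64.03
tcp_pos: [0.548, 0.0051, 0.178]
orientation: [0.001, 0.72, 0.694, 0.0]
wrist_force: [1.0, 0.1, -2.3]
finger_gap: 0.0463
grip_force: 62.2
t 64.03 tcp [0.548  0.0051 0.178 ] yaw -2.05 tilt [ 0.0014 -0.0001] gap 0.0463 grip 62.2 F [ 1.   0.1 -2.3]
  delta units [-0.004 -0.026  0.403] roll -0.005
```

```bash
python3 -m handwheel '{"deltas":[[-1,0,-0.02,0.18,0],[-1,0,0,0.1,0],[-1,0,0,0.06,0],[-1,0,0,0.02,0],[-1,0,0,0,0],[-1,0,0,0,0]]}'
python3 -m handwheel '{"deltas":[[-1,0,0,0.025,0],[-1,0,0,0,0]]}'
python3 -m handwheel '{"deltas":[[-1,0,0,0.015,0],[-1,0,0,0,0]]}'
```

```text
clock: 64.78
tcp_pos: [0.5468, 0.0051, 0.163]
orientation: [0.0, 0.72, 0.694, 0.0]
wrist_force: [0.3, -0.8, -3.1]
finger_gap: 0.0466
grip_force: 62.2
clock: 65.03
tcp_pos: [0.5468, 0.0052, 0.162]
orientation: [0.0, 0.72, 0.694, 0.0]
wrist_force: [-0.0, 0.0, -2.1]
finger_gap: 0.0465
grip_force: 62.2
clock: 65.28
tcp_pos: [0.5468, 0.0052, 0.1619]
orientation: [0.0, 0.72, 0.694, 0.0]
wrist_force: [-2.0, -0.7, 4.6]
finger_gap: 0.0465
grip_force: 62.8
```

```bash
python3 -m handwheel '{"deltas":[[1,0,0,0,0],[1,0,0,0,0],[1,0,0,0,0],[1,0,0,0,0],[1,0,0,-0.3,0],[1,0,0,-0.6,0],[1,0,0,-0.7,0],[1,0,0,-0.6,0],[1,0,0,0,0],[1,0,0,0,0]]}'
python3 -c "
from h import *
go(.624,.281,.1593,-2)
c=cam('wrist');P=c['P'];hsv=cv2.cvtColor(c['frame'],cv2.COLOR_RGB2HSV).astype(int);H=hsv[...,0]
m=(P[...,2]>.115)&(P[...,2]<.135)&(H>40)&(H<80)&(hsv[...,1]>100);p=P[m];print(p.mean(0),cv2.minEnclosingCircle(p[:,:2].astype(np.float32)))"
```

```text
clock: 66.53
tcp_pos: [0.5465, 0.0052, 0.2491]
orientation: [-0.0, 0.72, 0.694, -0.0]
wrist_force: [0.4, -0.2, 0.0]
finger_gap: 0.0856
grip_force: 0.0
t 66.53 tcp [0.5465 0.0052 0.2491] yaw -2.06 tilt [-0.0001  0.0001] gap 0.0856 grip 0.0 F [ 0.4 -0.2  0. ]
  delta units [6.96  1.69  2.245] roll -0.006
[0.54689331 0.0067161  0.12601752] ((0.5468686819076538, 0.0045622349716722965), 0.024036196991801262)
```

Green at (0.5469, 0.0046), on target. Now red.

```bash
python3 -m handwheel '{"deltas":[[1,0.4,0.1,0,0],[1,0.7,0.17,0,0],[1,0.8,0.2,0,0],[1,0.8,0.19,0,0],[1,0.8,0.19,0,0],[1,0.8,0.19,0,0],[1,0.8,0.19,0,0],[1,0.8,0.19,0,0],[1,0.6,0.15,0,0],[1,0.46,0.12,0,0],[1,0,0,0,0],[1,0,0,0,0],[1,0,0,0.4,0],[1,0,0,0.6,0],[1,0,0,0.4,0],[1,0,0,0,0],[1,0,0,0,0]]}'
python3 -c "
from h import *
go(.624,.281,.1593,-2)
c=cam('wrist');P=c['P'];hsv=cv2.cvtColor(c['frame'],cv2.COLOR_RGB2HSV).astype(int);H=hsv[...,0]
m=(P[...,2]>.115)&(P[...,2]<.135)&((H<8)|(H>172))&(hsv[...,1]>120);p=P[m];print(p.mean(0),cv2.minEnclosingCircle(p[:,:2].astype(np.float32)))"
```

```text
clock: 68.7
tcp_pos: [0.6245, 0.2808, 0.1939]
orientation: [0.0, 0.72, 0.694, 0.0]
wrist_force: [0.7, 0.4, -0.1]
finger_gap: 0.0855
grip_force: 0.0
t 68.7 tcp [0.6245 0.2808 0.1939] yaw -2.08 tilt [0.0007 0.0003] gap 0.0855 grip 0.0 F [ 0.7  0.4 -0.1]
  delta units [ 0.003 -0.013  0.864] roll -0.008
[0.62426624 0.28286169 0.12404078] ((0.6244914531707764, 0.28002268075942993), 0.024495452642440796)
```

```bash
python3 -m handwheel '{"deltas":[[1,0,-0.01,0.3,0],[1,0,0,0.3,0],[1,0,0,0.24,0],[1,0,0,0,0],[1,0,0,0,0],[-1,0,0,0,0],[-1,0,0,0,0],[-1,0,0,0,0],[-1,0,0,0,0],[-1,0,0,0,0],[-1,0,0,0,0]]}' 60
python3 -m handwheel '{"deltas":[[-1,0,0,-0.2,0],[-1,0,0,-0.5,0],[-1,0,0,-0.7,0],[-1,0,0,-0.8,0],[-1,0,0,-0.6,0],[-1,0,0,-0.3,0],[-1,0,0,0,0],[-1,0,0,0,0]]}'
python3 -c "
from h import *
go(.5817,.0562,.1615,-2)"
```

```text
clock: 70.12
tcp_pos: [0.624, 0.2811, 0.1605]
orientation: [0.0, 0.72, 0.694, 0.001]
wrist_force: [-1.6, -0.1, 5.7]
finger_gap: 0.0465
grip_force: 62.3
clock: 71.12
tcp_pos: [0.6233, 0.2808, 0.282]
orientation: [-0.001, 0.72, 0.694, -0.001]
wrist_force: [-0.1, -0.3, -2.5]
finger_gap: 0.0464
grip_force: 62.2
t 71.12 tcp [0.6233 0.2808 0.282 ] yaw -2.06 tilt [-0.0024 -0.0007] gap 0.0464 grip 62.2 F [-0.1 -0.3 -2.5]
  delta units [-5.647 -0.831  3.02 ] roll -0.006
```

```bash
python3 -m handwheel '{"deltas":[[-1,-0.2,-0.03,0,0],[-1,-0.4,-0.06,0,0],[-1,-0.6,-0.09,0,0],[-1,-0.7,-0.1,0,0],[-1,-0.7,-0.1,0,0],[-1,-0.7,-0.1,0,0],[-1,-0.7,-0.1,0,0],[-1,-0.6,-0.09,0,0],[-1,-0.5,-0.07,0,0],[-1,-0.35,-0.05,0,0],[-1,-0.2,-0.03,0,0],[-1,0,0,0,0],[-1,0,0,0,0]]}'
python3 -m handwheel '{"deltas":[[-1,0,0,0.3,0],[-1,0,0,0.5,0],[-1,0,0,0.6,0],[-1,0,0,0.6,0],[-1,0,0,0.4,0],[-1,0,0,0.25,0],[-1,0,0,0,0],[-1,0,0,0,0]]}'
python3 -c "
from h import *
go(.5817,.0562,.1625,-2)"
```

```text
clock: 72.75
tcp_pos: [0.5831, 0.0568, 0.2837]
orientation: [-0.0, 0.719, 0.695, 0.0]
wrist_force: [0.2, 0.5, -3.2]
finger_gap: 0.0466
grip_force: 62.1
clock: 73.75
tcp_pos: [0.5835, 0.0563, 0.1785]
orientation: [0.001, 0.72, 0.694, 0.001]
wrist_force: [0.3, -1.2, -3.2]
finger_gap: 0.0463
grip_force: 62.1
t 73.75 tcp [0.5835 0.0563 0.1785] yaw -2.06 tilt [0.0015 0.    ] gap 0.0463 grip 62.1 F [ 0.3 -1.2 -3.2]
  delta units [-0.004 -0.045  0.4  ] roll -0.006
```

```bash
python3 -m handwheel '{"deltas":[[-1,0,-0.03,0.18,0],[-1,0,0,0.1,0],[-1,0,0,0.06,0],[-1,0,0,0.02,0],[-1,0,0,0,0],[-1,0,0,0,0]]}'
python3 -m handwheel '{"deltas":[[-1,0,0,0.025,0],[-1,0,0,0,0]]}'
python3 -m handwheel '{"deltas":[[-1,0,0,0.015,0],[-1,0,0,0,0]]}'
```

```text
clock: 74.5
tcp_pos: [0.5818, 0.0563, 0.1634]
orientation: [0.0, 0.72, 0.694, 0.0]
wrist_force: [0.6, -1.1, -3.6]
finger_gap: 0.0462
grip_force: 62.1
clock: 74.75
tcp_pos: [0.5819, 0.0564, 0.1625]
orientation: [0.0, 0.72, 0.694, 0.0]
wrist_force: [-0.2, 0.1, -2.7]
finger_gap: 0.0465
grip_force: 62.3
clock: 75.0
tcp_pos: [0.5819, 0.0563, 0.1625]
orientation: [0.0, 0.72, 0.694, 0.0]
wrist_force: [-2.3, -0.3, 5.7]
finger_gap: 0.0461
grip_force: 62.8
```

```bash
python3 -m handwheel '{"deltas":[[1,0,0,0,0],[1,0,0,0,0],[1,0,0,0,0],[1,0,0,0,0],[1,0,0,-0.3,0],[1,0,0,-0.6,0],[1,0,0,-0.7,0],[1,0,0,-0.7,0],[1,0,0,-0.7,0],[1,0,0,0,0]]}'
python3 -m handwheel '{"deltas":[[1,0.4,0,0,0],[1,0.8,0,0,0],[1,0.8,0,0,0],[1,0.8,0,0,0],[1,0.8,0,0,0],[1,0.8,0,0,0],[1,0.4,0,0,0],[1,0,0,0,0],[1,0,0,0,0]]}'
python3 - <<'E'
from h import *
c=cam('top');P=c['P'];Z=P[...,2];save('pics/top3.png',c['frame'])
hsv=cv2.cvtColor(c['frame'],cv2.COLOR_RGB2HSV).astype(int);H,S=hsv[...,0],hsv[...,1]
b=(Z>.115)&(Z<.135)&(abs(P[...,1])<.1)
for n,m in dict(red=((H<8)|(H>172))&(S>120),green=(H>40)&(H<80)&(S>100),white=S<50).items():
  p=P[m&b];print(n,len(p),cv2.minEnclosingCircle(p[:,:2].astype(np.float32)),p[:,2].mean(),p[:,2].std())
go(.5,.2,.2)
E
```

```text
clock: 76.25
tcp_pos: [0.583, 0.0563, 0.2851]
orientation: [0.002, 0.72, 0.694, 0.002]
wrist_force: [0.7, -0.4, -0.4]
finger_gap: 0.0855
grip_force: 0.0
clock: 77.38
tcp_pos: [0.5885, 0.2476, 0.2813]
orientation: [-0.0, 0.72, 0.694, -0.0]
wrist_force: [-0.2, 0.0, 0.3]
finger_gap: 0.0851
grip_force: 0.0
red 810 ((0.5801060199737549, 0.05492272228002548), 0.024193787947297096) 0.12518700160713325 0.0015322361504756792
green 808 ((0.5452423095703125, 0.004955747164785862), 0.0239280853420496) 0.12526144718766624 0.0012744231952816947
white 814 ((0.5764039158821106, -0.048156458884477615), 0.024195125326514244) 0.12511621872148776 0.0015589496388416684
t 77.42 tcp [0.5886 0.2473 0.2815] yaw -2.12 tilt [-0.0004 -0.0003] gap 0.0857 grip 0.0 F [ 0.2 -0.2  0. ]
  delta units [-1.263 -2.169  2.04 ]
```

View pics/top3.png

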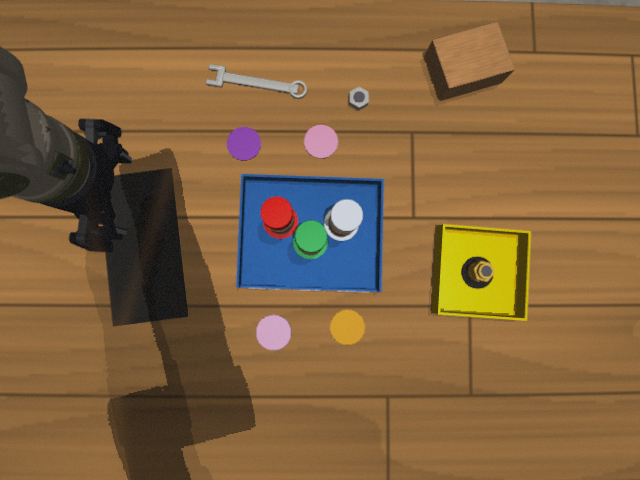

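All three tins stand upright on their own spots: red (278,212), green (310,236), white (346,215). The fitting stands on the disc at (482,271), and the arm touches nothing. Handing in.

```bash
python3 -c "
from workcell import hand_in
print(hand_in())"
```

```text
the job is handed in; nothing more can be done
None
```

I handed the job in at about 77 s: the fitting stands upright on the tray's black disc and was placed there while the tins were on the mat, and all three tins are back upright in the bay, each within about 2 mm of its own colour's spot by camera.

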